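# Open the latched bread box

### The job

Open the steel bread box on the bakery bench: slide its safety tab across to its stop to free the latch, swing the latch bail up past upright, then raise the lid by its handle to about half open or more (50 degrees, say) and leave it standing open. Go by feel: do not ram the tab against its stop, do not force the bail while the tab still holds it, and leave the bread, bowl and stamp around the box where they are.

Things in the scene. Friction and masses are not known exactly. Their poses are not given: they have to be found in the camera images.
- case: steel bread box, 220 x 300 x 90 mm plus 10 mm lid (top at z = 100 mm), fixed; origin at the centre of its underside; x points from the latch side (front, facing the robot) to the lid hinge (back), y to the left along the front, z up. A dark steel housing stands off the front at the left: flat top at z = 115 mm, x -165 to -130, y +22 to +122 mm; the safety tab slides on this top.
- safety_tab: plain metal safety tab; origin under its fin on the housing top (case x -147.5, y 72, z 115 mm when locked, as at every start), axes as the case. Slides only along the case's +y, away from the bail, against 3 N of drag, and stays where left. It draws a hidden bolt from under the bail's toe. Its travel to the stop is 12 to 30 mm, different each start and in no pose: it must be felt.
- tab_fin (a point): middle of the tab's upright fin: 20 mm in x, 8 mm in y, from 2 to 24 mm above the housing top; this point is 12 mm above the housing top. Push its -y face (towards the bail), or pinch it.
- tab_stop: the stop hidden inside the housing, met by the hidden bolt, not by the tab itself, so its place does not tell the tab's travel. It is a stiff spring of 10 N per mm. The bail is free once the tab is within 2.5 mm of first touching the stop; short of that it stays locked. Over 20 N on the stop (beyond the 3 N drag) is ramming it.
- bail: main latch: U-shaped steel bail hinged at the box's front edge, lying back over the lid. Origin on its hinge axis; axes as the case when shut. Turns 0 to 1.85 rad, bar up and then towards the robot; tilt of its z = that angle. Stays where left; 3 N at the bar moves it, up to 10 N if pinched (the bar rubs in the fingers). Held by the tab it gives 0.1 rad, then jams; over 20 N of pull is forcing it.
- bail_bar (a point): middle of the bail's cross bar: round, 12 mm thick, along y, 58 mm free between the arms (arms 66 mm apart); when shut 62 mm behind and 21 mm above the hinge, 26 mm above the lid. It can be pinched from above with the fingers in front of and behind it, and turns within the fingers.
- bail_hinge (a point): on the bail's hinge axis (along y), midway between the arms: case x = -122, z = 105 mm
- lid: the flat aluminium lid, 222 x 304 x 10 mm, about 0.25 kg; origin on its hinge axis at the back, axes as the case when shut. It turns about y, front edge up, from 0 to 1.5 rad; tilt of its z axis = that angle. A stiff hinge (friction 0.4 N m) holds it wherever it is left; some 5 to 8 N at the handle raises it, a little more when pinched.
- lid_handle (a point): middle of the lid's dark wooden bar handle: round, 12 mm thick, along y, 88 mm free between its posts, 30 mm above the lid top; when shut 105 mm in front of and 40 mm above the hinge. It can be pinched from above, fingers in front and behind, and turns within the fingers.
- lid_hinge (a point): on the lid's hinge axis (along y), at the back: case x = +110, z = 90 mm
- naan: bystander: a round flatbread with a raised rim, 110 mm across, 19 mm high; origin under its centre
- bowl: bystander: a small steel bowl, 110 mm across, 50 mm high; origin under its centre
- stamp: bystander: a turned wooden dough stamp, 60 mm across, 68 mm high; origin under its centre

How it is judged:
On the way, in this order (a step that is already met when the one before it is completed fails the run):
1. the safety tab has been slid off its locked place (over 9 mm) with the bail still shut (y of tab_fin in the frame of case above 0.081 m and angle between bail's own z axis and vertical below 0.15 rad), for 0.1 s.
2. the bail has been swung up past 1.2 rad with the lid still down (angle between bail's own z axis and vertical above 1.2 rad and angle between lid's own z axis and vertical below 0.15 rad), for 0.2 s.
At the end, for the whole second after the job is handed in: the lid stands open by at least 0.7 rad (40 degrees) and at rest, the bail is swung up by at least 1.2 rad (69 degrees, near upright or past it), the safety tab is left slid off its locked place by over 9 mm (angle between lid's own z axis and vertical above 0.7 rad and angular speed of lid below 0.05 rad/s and angle between bail's own z axis and vertical above 1.2 rad and y of tab_fin in the frame of case above 0.081 m); the robot touches nothing.
It fails at once if the safety tab is rammed against its stop with over 20 N (contact force between safety_tab and tab_stop above 20 N).
It fails at once if the bail is forced against the safety tab's bolt with over 50 N (some 20 N at the bar) (contact force between bail and safety_tab above 50 N).
It fails at once if the flatbread is shifted by over 20 mm (distance of naan from where it was at the start of the episode above 0.02 m).
It fails at once if the bowl is shifted by over 20 mm (distance of bowl from where it was at the start of the episode above 0.02 m).
It fails at once if the stamp is shifted by over 20 mm (distance of stamp from where it was at the start of the episode above 0.02 m).
It also fails if it takes over 61 s, if anything falls off the work surface, if the arm or the gripper's body presses on something with over 40 N, if the wrist force passes 120 N, or if a joint passes its speed limit or range.

### The arm

A 6-joint arm with a two-finger parallel gripper is mounted at the origin on the work surface. World frame = base frame: x ahead of the robot, y to its left, z up, the work surface at z = 0. Lengths are in m, angles in rad, forces in N, time in s.
With the tool pointing down it reaches from about 0.3 to 0.95 m from the base axis. Payload 3.1 kg.
Tool frame: the origin (TCP) lies midway between the tips of the shut fingers; the grasp point (between the pads) lies 19 mm behind it (arm.tcp_to_grasp is the distance from the TCP to the grasp point, in m); x points along the fingers, z is the direction in which the jaws open and shut, and the axes are right-handed (so a half turn about x gives the same grasp; the last joint's range is limited). The gripper opens to 85 mm and grips with 20 to 120 N. Pads are 22 mm wide; open, the fingers measure 114 mm over their backs; the gripper's body (76 mm by 85 mm) begins 54 mm behind the grasp point. The pads swing forward as they close: fully open they stand 13 mm farther back than shut.
Start: joints at [1.179, 0.308, 1.634, -0, 1.2, -0.07], TCP at [0.198, 0.593, 0.231] pointing down, gripper open.
Joint ranges: [-3.06, 3.06], [-0.79, 1.96], [0.05, 2.63], [-1.19, 4.34], [0.05, 2.64], [-2.94, 2.94]. Speed limits (rad/s): [2.79, 2.79, 3.14, 3.14, 3.14, 3.14].

### API

Orientations are given as a unit quaternion [x, y, z, w].
In Python, from rig import sense, cams, ticket, arm gives the robot as it stands.
- The arm moves only by the tool jog_arm, never from a script. Its argument "plan" is a list of rows, each an object with "delta_pos": the shift along the tool's x, y, z in mm, a list of three; "angular": the turn, a rotation vector about the tool's x, y, z in rad, a list of three; "jaw": the gripper's target within -1 to 1 (fully open at 1, half-way at 0, shut at -1). In form: [{"delta_pos": [dx, dy, dz], "angular": [rx, ry, rz], "jaw": jaw}, ...]. A call has 1 to 5 rows; each row is the pose to reach, as a shift and turn from the pose commanded when the call began, along the tool's axes at that moment; what a row does not reach only later rows make up. A row lasts 1/10 s, in which the tool goes at most 50 mm and 8.59 degrees, less where a joint would pass 70% of its speed; a pose out of reach is approached as far as the arm can. A call with a gripper value outside its range is refused whole. The fingers move at their own pace and stop on an object; "force" is the grip in N (left out, the last holds). Time passes only in rows, so rows that repeat a pose let the fingers close. It gives the time, the measured TCP pose, the force and the opening at its end, in the units of the state.
- sense(): the state, without advancing time (a new reading comes with each control period).
- cams.capture(name): name is "side" or "top" or "wrist"; returns the picture (480x640x3 uint8, red, green, blue); there is no depth.
- cams.camera_info(name): a dict with "fx", "fy", "cx", "cy" (pixels), "R" (3x3) and "t" (3): a world point X has camera coordinates R X + t. Camera axes: x right, y down, z forward; pixel columns grow to the right and rows downward; lengths in m; the calibration is good to about 2 mm. A picture is of the moment at which its call begins: read the wrist's pose just before it. camera_info takes no time and is no camera call; for the wrist camera it gives the pose at the moment of the call.
- ticket.hand_in(): hands the job in, once; it reports no verdict.
The state is a dict: "clock": time; "joints": joint angles; "joint_velocities": joint speeds; "effort": joint torques, N m; "tcp_pos": TCP position; "orientation": TCP orientation; "wrist_force": force on the tool from outside, world axes, zero at the start; "ft_torque": the same for the moment, N m; "width": finger opening in m.
Only numpy, scipy, OpenCV 4.12 (cv2) and the standard library are available. Lean on these libraries where they do the work, as an engineer would, in place of code of your own. Each camera call takes 0.05 s, during which the arm holds its last target.

## Working session

There is one attempt and no reset: what is moved stays moved. The work goes in short steps, Python scripts to look and compute and a tool call to move; the robot and the scene stay as the last step left them, time stands still between calls to the robot, and variables do not carry over. Pictures are saved under pics/ and viewed, and the job is handed in when it is done.

Besides the shell and the picture viewer there is one more tool, called after "Request:" by a JSON object that holds its "fn" and its "kwargs". jog_arm: Moves the arm, as the interface text tells. Its arguments: {"type":"object","properties":{"plan":{"type":"array","items":{"type":"object","properties":{"delta_pos":{"type":"array","items":{"type":"number"}},"angular":{"type":"array","items":{"type":"number"}},"jaw":{"type":"number"}}}},"force":{"type":"number"}},"required":["plan"]}

```bash
ls; mkdir -p pics; python3 - <<'E'
from rig import sense,cams,ticket,arm
import cv2
s=sense();print(s)
for n in("side","top","wrist"):
    i=cams.camera_info(n);print(n,i)
    im=cams.capture(n);cv2.imwrite(f"pics/{n}0.png",im[:,:,::-1])
E
```

```text
pics
{'clock': 0.0, 'joints': array([ 1.17926877e+00,  3.09041437e-01,  1.63518230e+00,  1.07286517e-05,
        1.19967175e+00, -6.96895364e-02]), 'joint_velocities': array([-1.81097527e-03,  1.90114947e-03,  6.45992881e-04, -6.25062220e-04,
        1.12738223e-03,  1.25579039e-05]), 'effort': array([-5.24348015e-04, -4.15234959e+01, -2.76670665e+01, -2.76011303e-05,
        9.86653467e-03,  7.60600329e-06]), 'tcp_pos': array([0.19740006, 0.5921513 , 0.2300264 ]), 'orientation': array([-0.413852  ,  0.57434728,  0.41300025,  0.57295944]), 'wrist_force': array([-0.76397991, -0.74628995,  0.5004264 ]), 'ft_torque': array([-0.00712511,  0.03002105,  0.0044348 ]), 'width': 0.08517724843126923}
side {'fx': 532.8841281696422, 'fy': 532.8841281696422, 'cx': 318.2752383906084, 'cy': 235.32838796604514, 'R': array([[ 0.97849144, -0.20614361, -0.00770099],
       [-0.16023913, -0.73602855, -0.65771224],
       [ 0.12991503,  0.6447998 , -0.75322992]]), 't': array([-0.57882152,  0.18828803,  0.90614343])}
top {'fx': 526.7385487574272, 'fy': 526.7385487574272, 'cx': 314.9203951716475, 'cy': 241.71007415663794, 'R': array([[ 0.01050445, -0.99993337,  0.00478606],
       [-0.99224818, -0.01101618, -0.12378286],
       [ 0.12382734, -0.00344869, -0.99229779]]), 't': array([0.0355928 , 0.62562037, 0.88808489])}
wrist {'fx': 420.89900495833075, 'fy': 420.89900495833075, 'cx': 314.27257070488326, 'cy': 237.2045532946511, 'R': array([[ 0.3155048 ,  0.94892135, -0.00223438],
       [ 0.89780031, -0.29774358,  0.32450479],
       [ 0.30726425, -0.10438884, -0.94588141]]), 't': array([-0.62528264, -0.04270605,  0.3806126 ])}
```

View pics/side0.png

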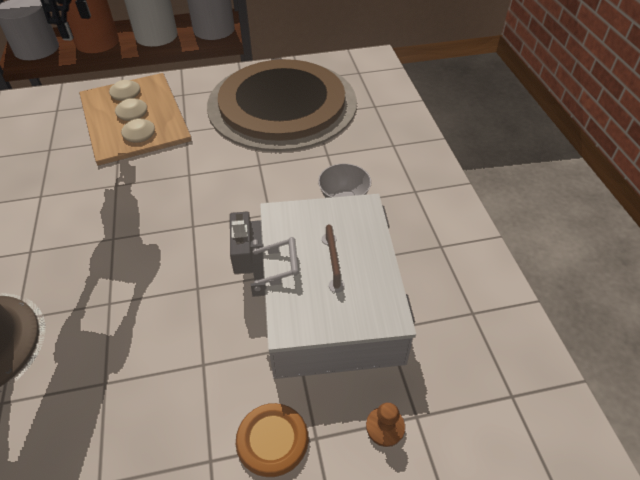

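View pics/top0.png

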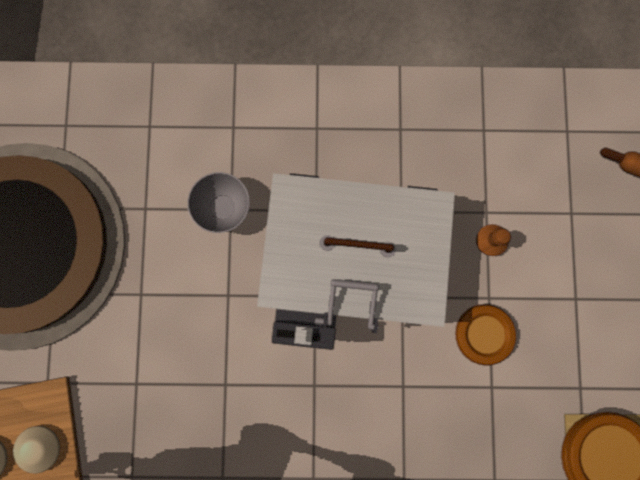

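View pics/wrist0.png

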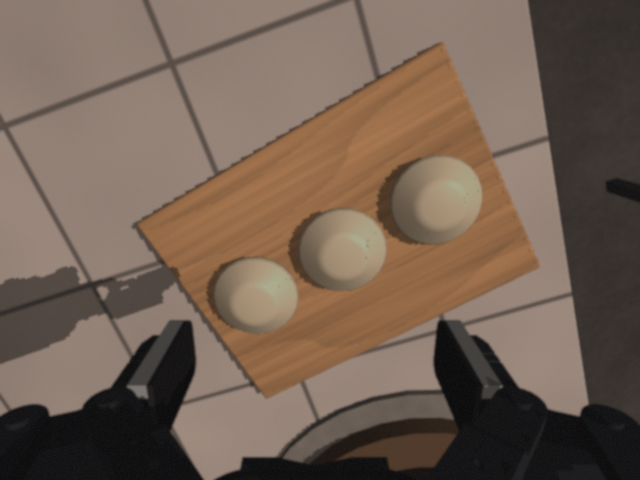

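The top view shows the lid with corners near (273,175), (455,192), (445,325) and (259,306). The housing is near (304,330), the tab fin near (303,336), the bail bar near (354,286) and the handle near (358,243). Next I refine the lid corners.

```bash
cat > h.py <<'E'
import numpy as np,cv2
from rig import sense,cams,ticket,arm
def ray(n,u,v,z):
    i=cams.camera_info(n) if isinstance(n,str) else n
    R=np.array(i["R"]);t=np.array(i["t"]);C=-R.T@t
    d=R.T@np.array([(u-i["cx"])/i["fx"],(v-i["cy"])/i["fy"],1.])
    return C+d*(z-C[2])/d[2]
def tri(obs):
    A=np.zeros((3,3));b=np.zeros(3)
    for n,u,v in obs:
        i=cams.camera_info(n) if isinstance(n,str) else n
        R=np.array(i["R"]);t=np.array(i["t"]);C=-R.T@t
        d=R.T@np.array([(u-i["cx"])/i["fx"],(v-i["cy"])/i["fy"],1.]);d/=np.linalg.norm(d)
        P=np.eye(3)-np.outer(d,d);A+=P;b+=P@C
    X=np.linalg.solve(A,b);return X
def proj(n,X):
    i=cams.camera_info(n) if isinstance(n,str) else n
    c=np.array(i["R"])@X+np.array(i["t"]);return i["fx"]*c[0]/c[2]+i["cx"],i["fy"]*c[1]/c[2]+i["cy"]
E
python3 - <<'E'
from h import *
im=cv2.imread("pics/top0.png")
c=im[160:360,240:470];cv2.imwrite("pics/topz.png",cv2.resize(c,None,fx=3.4,fy=2.9,interpolation=cv2.INTER_CUBIC))
im=cv2.imread("pics/side0.png")
c=im[180:380,220:420];cv2.imwrite("pics/sidez.png",cv2.resize(c,None,fx=3,fy=3,interpolation=cv2.INTER_CUBIC))
for p in[(273,175),(455,192),(445,325),(259,306)]: print(ray("top",*p,.1))
E
```

```text
[0.72892858 0.1136691  0.1       ]
[ 0.70351504 -0.18967842  0.1       ]
[ 0.48453964 -0.16862065  0.1       ]
[0.51179509 0.13188366 0.1       ]
```

View pics/topz.png

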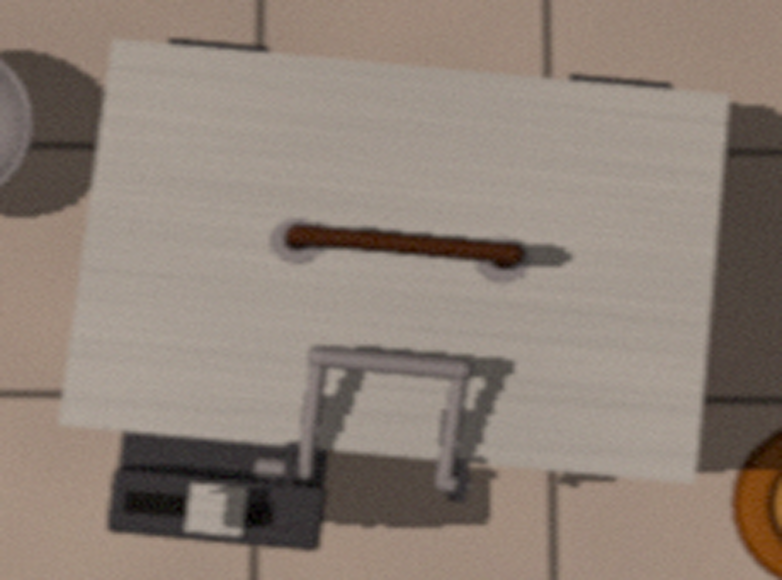

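View pics/sidez.png

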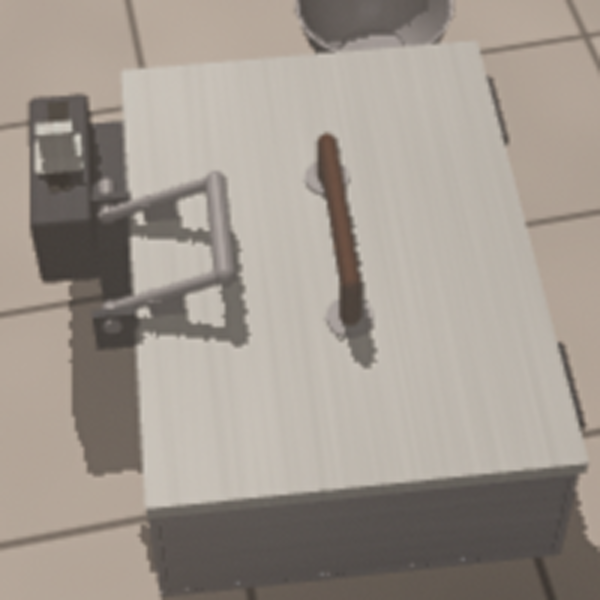

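```bash
python3 - <<'E'
from h import *
T=[(273.2,173.1),(454.7,193.4),(445,326.2),(257.6,306.2)]
S=[(379.3,194),(415,335),(269,349.3),(261,203.3)]
M=np.array([[111,152],[111,-152],[-111,-152],[-111,152]])/1000.
M[:,0]+=-0.0  # lid centred approx
def fit(P):
    a=M-M.mean(0);b=P-P.mean(0)
    th=np.arctan2((a[:,0]*b[:,1]-a[:,1]*b[:,0]).sum(),(a*b).sum())
    R=np.array([[np.cos(th),-np.sin(th)],[np.sin(th),np.cos(th)]])
    t=P.mean(0)-R@M.mean(0);return th,t,(P-(M@R.T+t))*1000
for nm,P in(("top",np.array([ray("top",*p,.1)[:2] for p in T])),("side",np.array([ray("side",*p,.1)[:2] for p in S]))):
    print(nm,*fit(P))
X=np.array([tri([("top",*a),("side",*b)]) for a,b in zip(T,S)]);print(X);print(fit(X[:,:2]))
# bar and handle ends, triangulated
z=lambda u,v:(240+u/3.4,160+v/2.9); s=lambda u,v:(220+u/3,180+v/3)
for nm,a,b in(("barL",z(316,357),s(213,182)),("barR",z(462,369),s(226,272)),("hL",z(290,236),s(326,140)),("hR",z(518,254),s(351,315))):
    print(nm,tri([("top",*a),("side",*b)]))
th,t,_=fit(X[:,:2]); R=np.array([[np.cos(th),-np.sin(th)],[np.sin(th),np.cos(th)]])
for nm,p in dict(fintop=[-.1475,.072,.139],fin=[-.1475,.072,.127],bar=[-.06,0,.126],handle=[.005,0,.13]).items():
    q=np.r_[R@p[:2]+t,p[2]];print(nm,q,proj("top",q),proj("side",q))
E
```

```text
top -0.096902544790366 [ 0.60684745 -0.02754186] [[ 0.14606305  0.39583753]
 [-1.48724988  0.44277491]
 [ 0.96518494 -0.49280809]
 [ 0.37600188 -0.34580435]]
side -0.10247249450063355 [ 0.60728415 -0.02725333] [[-0.46091942 -0.47892791]
 [-1.35464945  0.45780202]
 [ 1.56128063  0.07572221]
 [ 0.25428824 -0.05459632]]
[[ 0.73293301  0.11348271  0.09853787]
 [ 0.70105131 -0.1891837   0.09968939]
 [ 0.48277872 -0.16810769  0.10191747]
 [ 0.51202744  0.13397245  0.10131279]]
(np.float64(-0.09853249516295473), array([ 0.60719762, -0.02745906]), array([[ 0.32106984,  0.59844995],
       [-1.65520344,  0.45751591],
       [ 0.99542501, -0.30531428],
       [ 0.33870859, -0.75065158]]))
barL [0.54879066 0.01346227 0.12394093]
barR [ 0.54347465 -0.05391175  0.1288913 ]
hL [0.61536713 0.02614238 0.12927705]
hR [ 0.60668622 -0.08279131  0.11132395]
fintop [0.46749592 0.05870175 0.139     ] (np.float64(303.4909354536354), np.float64(335.5347806864477)) (np.float64(238.61042461977942), np.float64(222.74606535998237))
fin [0.46749592 0.05870175 0.127     ] (np.float64(303.6200543266913), np.float64(335.1263508517953)) (np.float64(239.45669262147638), np.float64(227.4976763505008))
bar [ 0.54748864 -0.02155667  0.126     ] (np.float64(355.17562323129357), np.float64(284.19318102324064)) (np.float64(293.95536291639354), np.float64(255.9166174566529))
handle [ 0.61217337 -0.02795092  0.13      ] (np.float64(359.45392737276273), np.float64(243.22950538449786)) (np.float64(333.55943334271444), np.float64(250.80762497177938))
```

```bash
python3 - <<'E'
from h import *
from scipy.spatial.transform import Rotation as Ro
s=sense();R=Ro.from_quat(s["orientation"]).as_matrix();print(R.round(3))
print([a for a in dir(arm) if a[0]!='_'])
print(s["joints"], np.linalg.norm(s["tcp_pos"][:2]))
E
```

```text
[[-0.001 -0.949  0.316]
 [-0.002  0.316  0.949]
 [-1.     0.    -0.002]]
['Unreachable', 'tcp_to_grasp']
[ 1.17930435e+00  3.08834478e-01  1.63489093e+00  2.12409958e-05
  1.19967621e+00 -6.96720270e-02] 0.6243615725530536
```

```bash
cat >> h.py <<'E'
from scipy.spatial.transform import Rotation as Ro
TH=-0.0985; T0=np.array([.6072,-.0275])
Rc=np.array([[np.cos(TH),-np.sin(TH)],[np.sin(TH),np.cos(TH)]])
def c2w(p): p=np.array(p,float); return np.r_[Rc@p[:2]+T0,p[2]]
def w2c(p): return np.r_[Rc.T@(np.array(p[:2])-T0),p[2]]
def st():
    s=sense();R=Ro.from_quat(s["orientation"]).as_matrix()
    fc=np.r_[Rc.T@s["wrist_force"][:2],s["wrist_force"][2]]
    print("t",round(float(s["clock"]),2),"tcp case mm",(w2c(s["tcp_pos"])*1000).round(1),"F case",fc.round(1),"w",round(float(s["width"])*1000,1),"toolz yaw",np.arctan2(R[1,2],R[0,2]).round(3),"xdown",R[2,0].round(4)); return s,R
def go(pc,yaw=TH,pitch=0):
    s,R=st();d=R.T@(c2w(pc)-s["tcp_pos"])*1000
    Rt=Ro.from_euler("z",yaw).as_matrix()@np.array([[0,0,1],[0,1,0],[-1,0,0]])@Ro.from_euler("y",pitch).as_matrix()
    print("delta",d.round(1),"ang",Ro.from_matrix(R.T@Rt).as_rotvec().round(3))
E
python3 -c "
from h import *
go([-.1475,.048,.2])"
```

```text
t 0.15 tcp case mm [-468.7  576.5  230.3] F case [-0.6 -0.8 -1.2] w 85.4 toolz yaw 1.249 xdown -1.0
delta [  31.  -430.3 -444.2] ang [ 1.347e+00 -2.000e-03  1.000e-03]
```

Request:
{"fn": "jog_arm", "kwargs": {"plan": [{"delta_pos": [0, -33, -34], "angular": [0.13, 0, 0], "jaw": -1}, {"delta_pos": [0, -66, -68], "angular": [0.26, 0, 0], "jaw": -1}, {"delta_pos": [0, -99, -102], "angular": [0.4, 0, 0], "jaw": -1}, {"delta_pos": [0, -132, -136], "angular": [0.54, 0, 0], "jaw": -1}, {"delta_pos": [0, -165, -170], "angular": [0.67, 0, 0], "jaw": -1}], "force": 30}}

```text
clock: 0.65
tcp_pos: [0.3007, 0.3776, 0.231]
orientation: [-0.2, 0.678, 0.2, 0.678]
wrist_force: [1.2, 0.8, -0.7]
width: 0.0122
```

```bash
python3 -c "
from h import *
go([-.1475,.048,.2])"
```

```text
t 0.65 tcp case mm [-344.8  373.   231. ] F case [ 1.1  0.9 -0.7] w 12.2 toolz yaw 0.574 xdown -1.0
delta [  31.1 -377.1  -48.1] ang [ 0.673 -0.     0.   ]
```

Request:
{"fn": "jog_arm", "kwargs": {"plan": [{"delta_pos": [0, -46, -6], "angular": [0.13, 0, 0], "jaw": -1}, {"delta_pos": [0, -92, -12], "angular": [0.27, 0, 0], "jaw": -1}, {"delta_pos": [0, -138, -18], "angular": [0.4, 0, 0], "jaw": -1}, {"delta_pos": [0, -184, -24], "angular": [0.54, 0, 0], "jaw": -1}, {"delta_pos": [0, -230, -30], "angular": [0.673, 0, 0], "jaw": -1}]}}

```text
clock: 1.15
tcp_pos: [0.4015, 0.1687, 0.2313]
orientation: [0.035, 0.706, -0.035, 0.706]
wrist_force: [0.9, 1.5, 0.2]
width: -0.0002
```

```bash
python3 -c "
from h import *
go([-.1475,.048,.2])"
```

```text
t 1.15 tcp case mm [-224.   175.1  231.3] F case [0.8 1.5 0.2] w -0.2 toolz yaw -0.099 xdown -1.0
delta [  31.3 -127.    76.6] ang [-0.001  0.    -0.   ]
```

Request:
{"fn": "jog_arm", "kwargs": {"plan": [{"delta_pos": [8, -42, 25], "angular": [0, 0, 0], "jaw": -1}, {"delta_pos": [16, -84, 50], "angular": [0, 0, 0], "jaw": -1}, {"delta_pos": [24, -127, 76], "angular": [0, 0, 0], "jaw": -1}, {"delta_pos": [31, -127, 76], "angular": [0, 0, 0], "jaw": -1}, {"delta_pos": [31, -127, 76], "angular": [0, 0, 0], "jaw": -1}]}}

```text
clock: 1.65
tcp_pos: [0.4639, 0.0359, 0.1989]
orientation: [0.035, 0.708, -0.034, 0.705]
wrist_force: [-0.8, 0.1, -0.3]
width: -0.0
```

```bash
python3 -c "
from h import *
i=cams.camera_info('wrist');cv2.imwrite('pics/w1.png',cams.capture('wrist')[:,:,::-1])
for q in ([-.1475,.072,.139],[-.1475,.068,.139],[-.060,0,.126],[-.122,0,.105],[-.130,.022,.115],[-.165,.022,.115],[-.165,.122,.115]): print(q,np.round(proj(i,c2w(q))))
go([-.1475,.048,.119])"
```

```text
[-0.1475, 0.072, 0.139] [316. 224.]
[-0.1475, 0.068, 0.139] [316. 231.]
[-0.06, 0, 0.126] [465. 335.]
[-0.122, 0, 0.105] [356. 317.]
[-0.13, 0.022, 0.115] [346. 292.]
[-0.165, 0.022, 0.115] [287. 292.]
[-0.165, 0.122, 0.115] [283. 118.]
t 1.7 tcp case mm [-149.    50.1  199.3] F case [-0.   0.2 -0.2] w 0.1 toolz yaw -0.095 xdown -1.0
delta [80.3 -2.1  1.7] ang [ 0.003 -0.003 -0.   ]
```

View pics/w1.png

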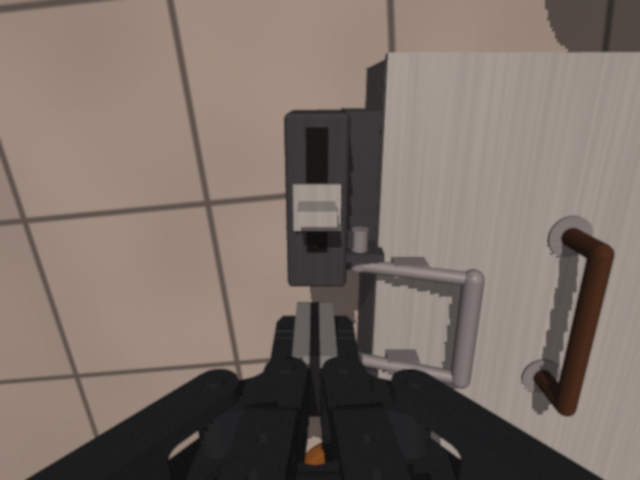

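The wrist view shows the fin and its plate at about (317,210). The housing spans rows 112–286 and the bail bar is at (467,330). All of these sit about 5 px (3 mm) on the +y side of the prediction, which contact will settle. Next I descend beside the fin.

Request:
{"fn": "jog_arm", "kwargs": {"plan": [{"delta_pos": [35, -3, 2], "angular": [0, 0, 0], "jaw": -1}, {"delta_pos": [65, -3, 2], "angular": [0, 0, 0], "jaw": -1}, {"delta_pos": [77, -3, 2], "angular": [0, 0, 0], "jaw": -1}, {"delta_pos": [77, -3, 2], "angular": [0, 0, 0], "jaw": -1}]}}

```text
clock: 2.1
tcp_pos: [0.4644, 0.0351, 0.1217]
orientation: [0.032, 0.708, -0.032, 0.705]
wrist_force: [-0.5, 0.8, -1.4]
width: 0.0001
```

```bash
python3 -c "
from h import *
go([-.1475,.056,.121])"
```

```text
t 2.1 tcp case mm [-148.2   48.3  121.7] F case [-0.6  0.8 -1.4] w 0.1 toolz yaw -0.092 xdown -1.0
delta [0.7 7.7 0.8] ang [ 0.007 -0.005  0.   ]
```

Request:
{"fn": "jog_arm", "kwargs": {"plan": [{"delta_pos": [0, 3, 0], "angular": [0, 0, 0], "jaw": -1}, {"delta_pos": [0, 6, 0], "angular": [0, 0, 0], "jaw": -1}, {"delta_pos": [0, 8, 0], "angular": [0, 0, 0], "jaw": -1}, {"delta_pos": [0, 8, 0], "angular": [0, 0, 0], "jaw": -1}]}}

```text
clock: 2.5
tcp_pos: [0.4683, 0.0422, 0.1243]
orientation: [0.033, 0.706, -0.033, 0.707]
wrist_force: [0.0, 1.0, -0.2]
width: -0.0002
```

Request:
{"fn": "jog_arm", "kwargs": {"plan": [{"delta_pos": [0, 1.5, 0], "angular": [0, 0, 0], "jaw": -1}, {"delta_pos": [0, 3, 0], "angular": [0, 0, 0], "jaw": -1}]}}

```text
clock: 2.7
tcp_pos: [0.4678, 0.0447, 0.1235]
orientation: [0.033, 0.706, -0.033, 0.706]
wrist_force: [0.1, -2.1, 0.6]
width: 0.0003
```

Request:
{"fn": "jog_arm", "kwargs": {"plan": [{"delta_pos": [0, 1.5, 0], "angular": [0, 0, 0], "jaw": -1}, {"delta_pos": [0, 3, 0], "angular": [0, 0, 0], "jaw": -1}]}}

```text
clock: 2.9
tcp_pos: [0.4682, 0.0472, 0.1236]
orientation: [0.033, 0.706, -0.034, 0.706]
wrist_force: [-1.1, -3.3, 2.3]
width: -0.0
```

```bash
python3 -c "
from h import *
st()"
```

```text
t 2.9 tcp case mm [-145.7   60.6  123.6] F case [-0.8 -3.3  2.3] w -0.0 toolz yaw -0.094 xdown -1.0
```

Request:
{"fn": "jog_arm", "kwargs": {"plan": [{"delta_pos": [0, 2, 0], "angular": [0, 0, 0], "jaw": -1}, {"delta_pos": [0, 4, 0], "angular": [0, 0, 0], "jaw": -1}, {"delta_pos": [0, 6, 0], "angular": [0, 0, 0], "jaw": -1}]}}

```text
clock: 3.2
tcp_pos: [0.4688, 0.0537, 0.1234]
orientation: [0.033, 0.706, -0.033, 0.706]
wrist_force: [-0.4, -2.1, 2.4]
width: 0.0001
```

Request:
{"fn": "jog_arm", "kwargs": {"plan": [{"delta_pos": [0, 1, 0], "angular": [0, 0, 0], "jaw": -1}]}}

```text
clock: 3.3
tcp_pos: [0.4689, 0.0548, 0.1234]
orientation: [0.033, 0.706, -0.033, 0.707]
wrist_force: [0.4, -2.7, 2.7]
width: 0.0004
```

Request:
{"fn": "jog_arm", "kwargs": {"plan": [{"delta_pos": [0, 1, 0], "angular": [0, 0, 0], "jaw": -1}]}}

```text
clock: 3.4
tcp_pos: [0.469, 0.0558, 0.1234]
orientation: [0.033, 0.706, -0.033, 0.707]
wrist_force: [-0.3, -3.1, 2.7]
width: 0.0001
```

Request:
{"fn": "jog_arm", "kwargs": {"plan": [{"delta_pos": [0, 1, 0], "angular": [0, 0, 0], "jaw": -1}]}}

```text
clock: 3.5
tcp_pos: [0.4691, 0.0568, 0.1234]
orientation: [0.033, 0.706, -0.033, 0.706]
wrist_force: [-0.5, -2.5, 2.5]
width: 0.0
```

Request:
{"fn": "jog_arm", "kwargs": {"plan": [{"delta_pos": [0, 1, 0], "angular": [0, 0, 0], "jaw": -1}]}}

```text
clock: 3.6
tcp_pos: [0.4691, 0.0577, 0.1234]
orientation: [0.033, 0.706, -0.033, 0.707]
wrist_force: [1.0, -3.0, 2.5]
width: -0.0
```

Request:
{"fn": "jog_arm", "kwargs": {"plan": [{"delta_pos": [0, 1, 0], "angular": [0, 0, 0], "jaw": -1}]}}

```text
clock: 3.7
tcp_pos: [0.4692, 0.0587, 0.1234]
orientation: [0.033, 0.706, -0.033, 0.707]
wrist_force: [0.7, -3.7, 2.8]
width: -0.0001
```

Request:
{"fn": "jog_arm", "kwargs": {"plan": [{"delta_pos": [0, 1, 0], "angular": [0, 0, 0], "jaw": -1}]}}

```text
clock: 3.8
tcp_pos: [0.4693, 0.0597, 0.1234]
orientation: [0.033, 0.706, -0.033, 0.707]
wrist_force: [0.9, -3.4, 2.9]
width: 0.0002
```

Request:
{"fn": "jog_arm", "kwargs": {"plan": [{"delta_pos": [0, 1, 0], "angular": [0, 0, 0], "jaw": -1}]}}

```text
clock: 3.9
tcp_pos: [0.4694, 0.0607, 0.1233]
orientation: [0.033, 0.706, -0.033, 0.706]
wrist_force: [1.0, -3.7, 1.7]
width: 0.0002
```

Request:
{"fn": "jog_arm", "kwargs": {"plan": [{"delta_pos": [0, 1, 0], "angular": [0, 0, 0], "jaw": -1}]}}

```text
clock: 4.0
tcp_pos: [0.4695, 0.0617, 0.1233]
orientation: [0.033, 0.706, -0.033, 0.706]
wrist_force: [1.1, -2.6, 2.4]
width: 0.0002
```

Request:
{"fn": "jog_arm", "kwargs": {"plan": [{"delta_pos": [0, 1, 0], "angular": [0, 0, 0], "jaw": -1}]}}

```text
clock: 4.1
tcp_pos: [0.4696, 0.0627, 0.1233]
orientation: [0.033, 0.706, -0.033, 0.706]
wrist_force: [0.3, -2.3, 2.4]
width: 0.0
```

Request:
{"fn": "jog_arm", "kwargs": {"plan": [{"delta_pos": [0, 1, 0], "angular": [0, 0, 0], "jaw": -1}]}}

```text
clock: 4.2
tcp_pos: [0.4697, 0.0637, 0.1233]
orientation: [0.033, 0.706, -0.033, 0.706]
wrist_force: [0.4, -2.5, 2.3]
width: -0.0002
```

Request:
{"fn": "jog_arm", "kwargs": {"plan": [{"delta_pos": [0, 1, 0], "angular": [0, 0, 0], "jaw": -1}]}}

```text
clock: 4.3
tcp_pos: [0.4698, 0.0647, 0.1233]
orientation: [0.033, 0.706, -0.033, 0.706]
wrist_force: [1.7, -2.4, 2.2]
width: 0.0
```

Request:
{"fn": "jog_arm", "kwargs": {"plan": [{"delta_pos": [0, 1, 0], "angular": [0, 0, 0], "jaw": -1}]}}

```text
clock: 4.4
tcp_pos: [0.4698, 0.0657, 0.1233]
orientation: [0.033, 0.706, -0.033, 0.706]
wrist_force: [1.7, -2.9, 1.6]
width: 0.0001
```

```bash
python3 -c "
from h import *
a=cams.capture('top')[270:370,240:400,::-1];cv2.imwrite('pics/t2.png',cv2.resize(a,None,fx=4,fy=4))
st()"
```

```text
t 4.45 tcp case mm [-145.9   79.4  123.3] F case [ 1.8 -2.6  1.3] w 0.0 toolz yaw -0.094 xdown -1.0
```

View pics/t2.png

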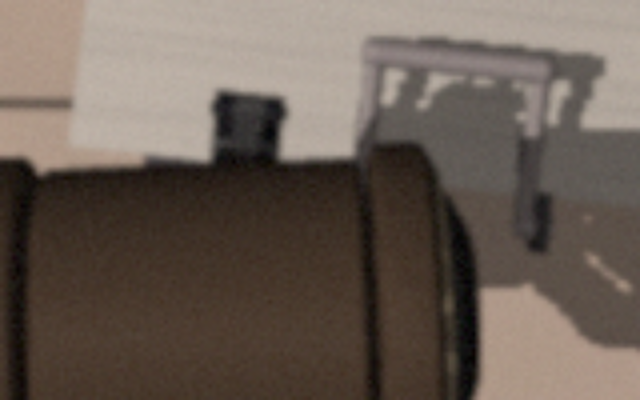

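Request:
{"fn": "jog_arm", "kwargs": {"plan": [{"delta_pos": [0, 1, 0], "angular": [0, 0, 0], "jaw": -1}]}}

```text
clock: 4.55
tcp_pos: [0.4698, 0.0667, 0.1232]
orientation: [0.033, 0.706, -0.033, 0.706]
wrist_force: [1.6, -2.9, 1.3]
width: -0.0
```

The arm hides the tab in the top view. The steady −3 N matches the tab's drag, so I keep going one step at a time.

Request:
{"fn": "jog_arm", "kwargs": {"plan": [{"delta_pos": [0, 1, 0], "angular": [0, 0, 0], "jaw": -1}]}}

```text
clock: 4.65
tcp_pos: [0.4699, 0.0677, 0.1232]
orientation: [0.033, 0.706, -0.033, 0.706]
wrist_force: [1.6, -2.6, 2.0]
width: 0.0002
```

Request:
{"fn": "jog_arm", "kwargs": {"plan": [{"delta_pos": [0, 1, 0], "angular": [0, 0, 0], "jaw": -1}]}}

```text
clock: 4.75
tcp_pos: [0.4699, 0.0682, 0.1232]
orientation: [0.033, 0.706, -0.033, 0.706]
wrist_force: [1.4, -6.6, 1.0]
width: -0.0004
```

The y-force rose from 2.6 to 6.6 N and the tool lagged behind its command, which means the tab has reached its stop. I'll check with one still row, then back off.

Request:
{"fn": "jog_arm", "kwargs": {"plan": [{"delta_pos": [0, 0, 0], "angular": [0, 0, 0], "jaw": -1}]}}

```text
clock: 4.85
tcp_pos: [0.4699, 0.0682, 0.1232]
orientation: [0.033, 0.706, -0.033, 0.706]
wrist_force: [1.9, -4.9, 1.7]
width: 0.0001
```

```bash
python3 -c "
from h import *
st();cv2.imwrite('pics/w2.png',cams.capture('wrist')[:,:,::-1])"
```

```text
t 4.85 tcp case mm [-146.    81.8  123.2] F case [ 2.4 -4.6  1.7] w 0.1 toolz yaw -0.093 xdown -1.0
```

View pics/w2.png

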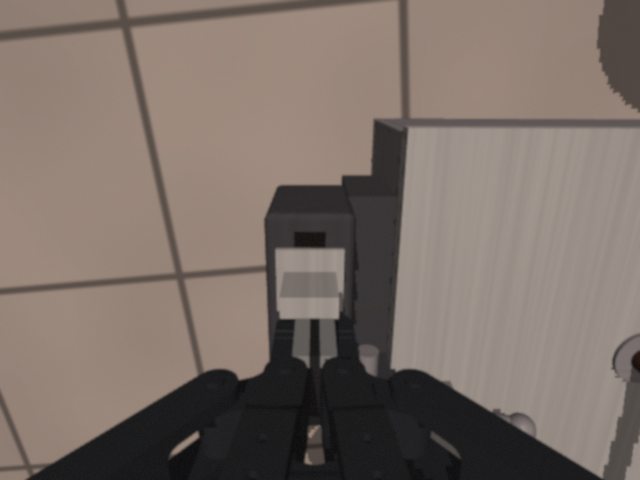

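The wrist view shows the finger tips against the tab plate and fin at about (310,318). The tab is now near the far end of its slot. A half-millimetre push will confirm the stop.

Request:
{"fn": "jog_arm", "kwargs": {"plan": [{"delta_pos": [0, 0.5, 0], "angular": [0, 0, 0], "jaw": -1}]}}

```text
clock: 5.0
tcp_pos: [0.4699, 0.0683, 0.1232]
orientation: [0.032, 0.706, -0.034, 0.706]
wrist_force: [1.0, -7.3, 2.4]
width: -0.0002
```

Request:
{"fn": "jog_arm", "kwargs": {"plan": [{"delta_pos": [0, -4, 0], "angular": [0, 0, 0], "jaw": -1}, {"delta_pos": [-42, -4, 0], "angular": [0, 0, 0], "jaw": -1}, {"delta_pos": [-55, -40, 30], "angular": [-0.004, 0, 0], "jaw": 0}, {"delta_pos": [-55, -75, 64], "angular": [-0.004, 0, 0], "jaw": 0}, {"delta_pos": [-55, -80, 84], "angular": [0.004, 0, 0], "jaw": 0}], "force": 40}}

```text
clock: 5.5
tcp_pos: [0.5478, -0.0207, 0.1791]
orientation: [0.036, 0.706, -0.036, 0.707]
wrist_force: [-0.1, -0.3, -0.5]
width: 0.0422
```

Request:
{"fn": "jog_arm", "kwargs": {"plan": [{"delta_pos": [0, 0, 0], "angular": [0, 0, 0], "jaw": 0}, {"delta_pos": [0, 0, 0], "angular": [0, 0, 0], "jaw": 0}]}}

```text
clock: 5.7
tcp_pos: [0.5446, -0.0177, 0.1771]
orientation: [0.035, 0.708, -0.034, 0.705]
wrist_force: [0.5, 0.1, -0.1]
width: 0.0426
```

```bash
python3 -c "
from h import *
go([-.061,.001,.112])
i=cams.camera_info('wrist');cv2.imwrite('pics/w3.png',cams.capture('wrist')[:,:,::-1])
for q in ([-.06,.033,.126],[-.060,-.033,.126],[.005,0,.13]): print(q,np.round(proj(i,c2w(q))))
cv2.imwrite('pics/s3.png',cams.capture('side')[:,:,::-1])
"
```

```text
t 5.7 tcp case mm [-63.3   3.6 177.1] F case [ 0.5  0.2 -0.1] w 42.6 toolz yaw -0.099 xdown -1.0
delta [65.1 -2.7  2.5] ang [-0.    -0.004 -0.002]
[-0.06, 0.033, 0.126] [321. 216.]
[-0.06, -0.033, 0.126] [320. 336.]
[0.005, 0, 0.13] [452. 283.]
```

View pics/w3.png

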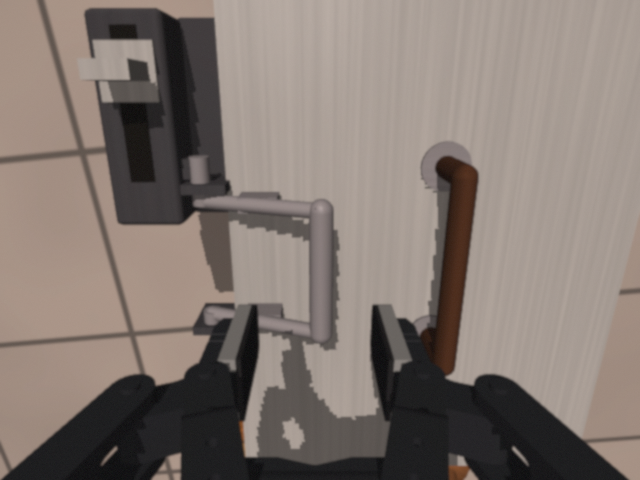

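View pics/s3.png

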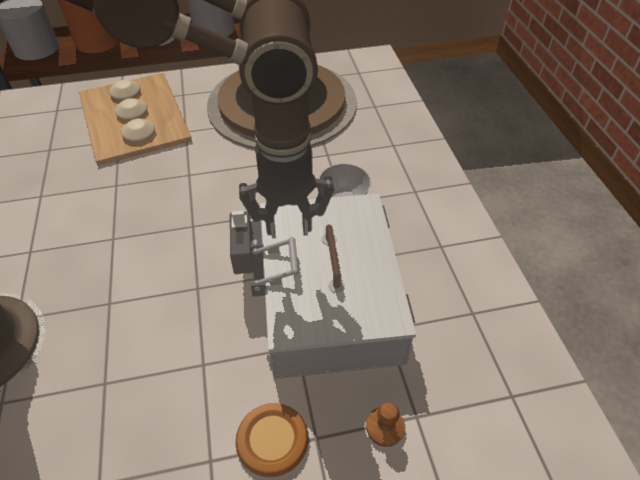

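The tab has clearly slid away. The bail bar runs from (321,210) to (320,335), within 2 mm of prediction. I lower onto it and close.

Request:
{"fn": "jog_arm", "kwargs": {"plan": [{"delta_pos": [35, -2, 3], "angular": [0, 0, 0], "jaw": 0}, {"delta_pos": [60, -2, 3], "angular": [0, 0, 0], "jaw": 0}, {"delta_pos": [66, -2, 3], "angular": [0, 0, 0], "jaw": 0}, {"delta_pos": [66, -2, 3], "angular": [0, 0, 0], "jaw": -0.3}, {"delta_pos": [66, -2, 3], "angular": [0, 0, 0], "jaw": -1}], "force": 25}}

```text
clock: 6.3
tcp_pos: [0.5494, -0.0203, 0.1133]
orientation: [0.034, 0.706, -0.034, 0.707]
wrist_force: [0.7, -0.6, 0.3]
width: 0.0166
```

Request:
{"fn": "jog_arm", "kwargs": {"plan": [{"delta_pos": [0, 0, 0], "angular": [0, 0, 0], "jaw": -1}, {"delta_pos": [0, 0, 0], "angular": [0, 0, 0], "jaw": -1}]}}

```text
clock: 6.5
tcp_pos: [0.5474, -0.0201, 0.1133]
orientation: [0.035, 0.707, -0.034, 0.705]
wrist_force: [-5.4, 1.3, 2.4]
width: 0.0109
```

```bash
python3 -c "
from h import *
st()"
```

```text
t 6.5 tcp case mm [-60.2   1.5 113.3] F case [-5.5  0.8  2.4] w 10.9 toolz yaw -0.098 xdown -1.0
```

Request:
{"fn": "jog_arm", "kwargs": {"plan": [{"delta_pos": [-3, 0, -1], "angular": [0, 0, 0], "jaw": -1}, {"delta_pos": [-5, 0, -2], "angular": [0, 0, 0], "jaw": -1}]}}

```text
clock: 6.7
tcp_pos: [0.5462, -0.02, 0.1171]
orientation: [0.035, 0.707, -0.034, 0.706]
wrist_force: [-2.3, 2.6, -6.0]
width: 0.0106
```

Request:
{"fn": "jog_arm", "kwargs": {"plan": [{"delta_pos": [-1, 0, -0.5], "angular": [0, 0, 0], "jaw": -1}, {"delta_pos": [-2, 0, -1], "angular": [0, 0, 0], "jaw": -1}]}}

```text
clock: 6.9
tcp_pos: [0.5455, -0.02, 0.119]
orientation: [0.035, 0.706, -0.034, 0.706]
wrist_force: [-2.1, 2.5, -6.2]
width: 0.0108
```

Request:
{"fn": "jog_arm", "kwargs": {"plan": [{"delta_pos": [-1.5, 0, -0.7], "angular": [0, 0, 0], "jaw": -1}, {"delta_pos": [-3, 0, -1.5], "angular": [0, 0, 0], "jaw": -1}]}}

```text
clock: 7.1
tcp_pos: [0.5441, -0.0199, 0.1221]
orientation: [0.035, 0.706, -0.034, 0.706]
wrist_force: [-1.1, 3.0, -6.0]
width: 0.0108
```

```bash
python3 -c "
from h import *
import math
st()
for p in np.arange(0,1.7,.1):
    a=.327+p;print(round(p,2),np.round([-122+65.5*math.cos(a),105+65.5*math.sin(a)-13],1))"
```

```text
t 7.1 tcp case mm [-63.5   1.4 122.1] F case [-1.4  2.9 -6. ] w 10.8 toolz yaw -0.098 xdown -1.0
0.0 [-60. 113.]
0.1 [-62.4 119.1]
0.2 [-65.4 124.9]
0.3 [-69.  130.4]
0.4 [-73.1 135.5]
0.5 [-77.7 140.2]
0.6 [-82.7 144.4]
0.7 [-88.1 148.1]
0.8 [-93.9 151.2]
0.9 [-99.9 153.7]
1.0 [-106.2  155.6]
1.1 [-112.6  156.8]
1.2 [-119.1  157.4]
1.3 [-125.7  157.4]
1.4 [-132.2  156.7]
1.5 [-138.6  155.4]
1.6 [-144.8  153.4]
```

No jam at 0.15 rad, only 6 N. I follow the arc.

Request:
{"fn": "jog_arm", "kwargs": {"plan": [{"delta_pos": [-5.6, 0, -3.3], "angular": [0, 0, 0], "jaw": -1}, {"delta_pos": [-11, 0, -7], "angular": [0, 0, 0], "jaw": -1}, {"delta_pos": [-16, 0, -11.5], "angular": [0, 0, 0], "jaw": -1}, {"delta_pos": [-20.4, 0, -16.4], "angular": [0, 0, 0], "jaw": -1}, {"delta_pos": [-24.3, 0, -21.6], "angular": [0, 0, 0], "jaw": -1}]}}

```text
clock: 7.6
tcp_pos: [0.5246, -0.0181, 0.1482]
orientation: [0.035, 0.704, -0.035, 0.708]
wrist_force: [2.9, 4.0, -3.8]
width: 0.0109
```

```bash
python3 -c "
from h import *
st()"
```

```text
t 7.6 tcp case mm [-83.1   1.3 148.2] F case [ 2.5  4.3 -3.8] w 10.9 toolz yaw -0.098 xdown -1.0
```

Request:
{"fn": "jog_arm", "kwargs": {"plan": [{"delta_pos": [-4, 0, -6.7], "angular": [0, 0, 0], "jaw": -1}, {"delta_pos": [-7.2, 0, -13.9], "angular": [0, 0, 0], "jaw": -1}, {"delta_pos": [-9.4, 0, -21.4], "angular": [0, 0, 0], "jaw": -1}, {"delta_pos": [-10.7, 0, -29.1], "angular": [0, 0, 0], "jaw": -1}, {"delta_pos": [-11.2, 0, -37], "angular": [0, 0, 0], "jaw": -1}]}}

```text
clock: 8.1
tcp_pos: [0.4935, -0.015, 0.1634]
orientation: [0.035, 0.7, -0.035, 0.713]
wrist_force: [7.8, 3.4, 6.2]
width: 0.0107
```

```bash
python3 -c "
from h import *
st()"
```

```text
t 8.1 tcp case mm [-114.3    1.2  163.4] F case [7.4 4.2 6.2] w 10.7 toolz yaw -0.098 xdown -0.9998
```

Request:
{"fn": "jog_arm", "kwargs": {"plan": [{"delta_pos": [0, 0, 0], "angular": [0, 0, 0], "jaw": -1}, {"delta_pos": [0, 0, 0], "angular": [0, 0, 0], "jaw": -1}]}}

```text
clock: 8.3
tcp_pos: [0.4921, -0.015, 0.1635]
orientation: [0.035, 0.701, -0.035, 0.712]
wrist_force: [3.5, 5.1, 8.8]
width: 0.011
```

```bash
python3 -c "
from h import *
st();cv2.imwrite('pics/s4.png',cams.capture('side')[130:330,170:430,::-1].repeat(3,0).repeat(3,1))"
```

```text
t 8.3 tcp case mm [-115.7    1.1  163.5] F case [2.9 5.4 8.8] w 11.0 toolz yaw -0.099 xdown -0.9999
```

View pics/s4.png

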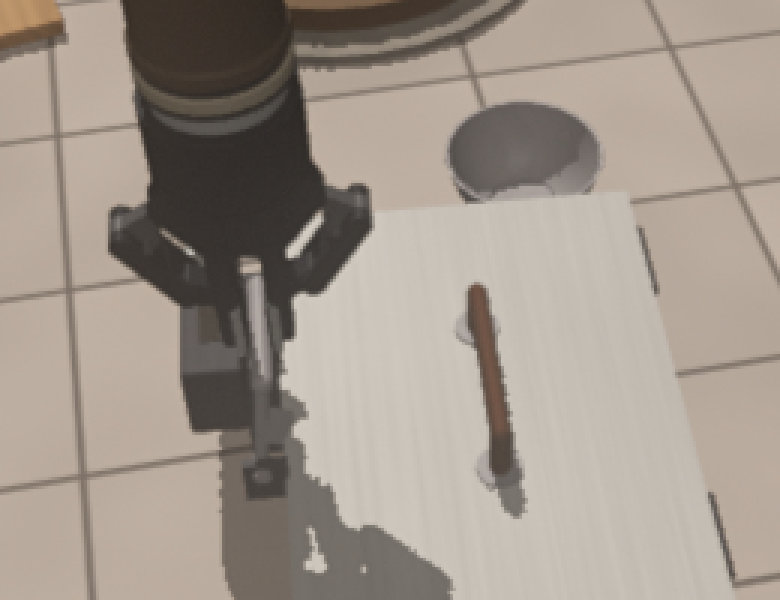

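The side view shows the bail near upright, with the bar closer to the fingertips than at the grasp. I continue towards the robot, relieving the downward press.

Request:
{"fn": "jog_arm", "kwargs": {"plan": [{"delta_pos": [-3, 0, -5], "angular": [0, 0, 0], "jaw": -1}, {"delta_pos": [-3, 0, -11], "angular": [0, 0, 0], "jaw": -1}, {"delta_pos": [-2, 0, -17], "angular": [0, 0, 0], "jaw": -1}, {"delta_pos": [-1, 0, -23], "angular": [0, 0, 0], "jaw": -1}, {"delta_pos": [-1, 0, -23], "angular": [0, 0, 0], "jaw": -1}]}}

```text
clock: 8.85
tcp_pos: [0.4674, -0.0127, 0.1631]
orientation: [0.035, 0.702, -0.035, 0.71]
wrist_force: [0.5, 4.4, 6.8]
width: 0.0105
```

```bash
python3 -c "
from h import *
st();cv2.imwrite('pics/s5.png',cams.capture('side')[130:330,170:430,::-1].repeat(3,0).repeat(3,1))"
```

```text
t 8.85 tcp case mm [-140.6    0.9  163.1] F case [0.1 4.5 6.8] w 10.5 toolz yaw -0.098 xdown -0.9999
```

View pics/s5.png

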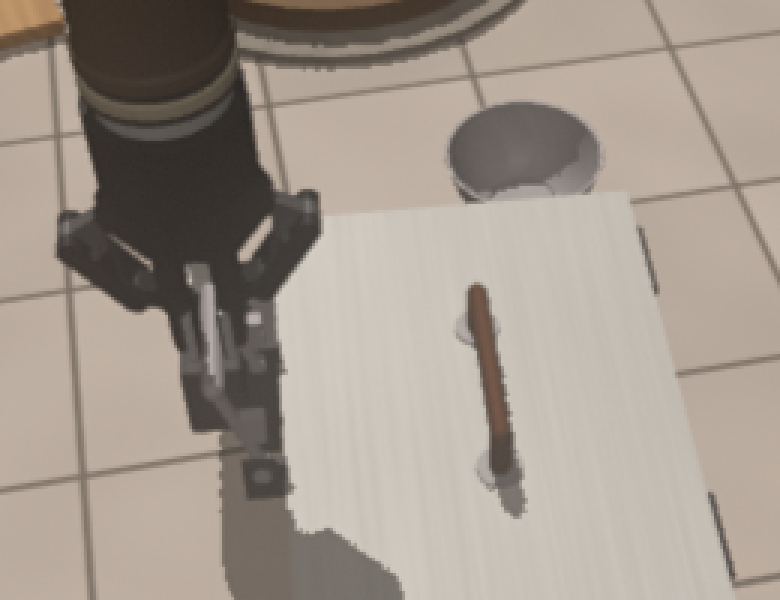

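Request:
{"fn": "jog_arm", "kwargs": {"plan": [{"delta_pos": [-4, 0, 0], "angular": [0, 0, 0], "jaw": -0.3}, {"delta_pos": [-4, 0, 0], "angular": [0, 0, 0], "jaw": 0}, {"delta_pos": [-15, 0, 0], "angular": [0, 0, 0], "jaw": 0}, {"delta_pos": [-45, 0, 0], "angular": [0, 0, 0], "jaw": 0}, {"delta_pos": [-60, 0, 30], "angular": [0, 0, 0], "jaw": 0}]}}

```text
clock: 9.4
tcp_pos: [0.4909, -0.0153, 0.2204]
orientation: [0.034, 0.707, -0.035, 0.705]
wrist_force: [1.3, 0.6, -0.1]
width: 0.0425
```

```bash
python3 -c "
from h import *
go([.005,.002,.19]);cv2.imwrite('pics/s6.png',cams.capture('side')[130:330,170:430,::-1].repeat(3,0).repeat(3,1))"
```

```text
t 9.4 tcp case mm [-117.     0.7  220.4] F case [ 1.2  0.7 -0.1] w 42.5 toolz yaw -0.098 xdown -1.0
delta [ 30.1   1.3 122. ] ang [ 0.001 -0.002  0.001]
```

View pics/s6.png

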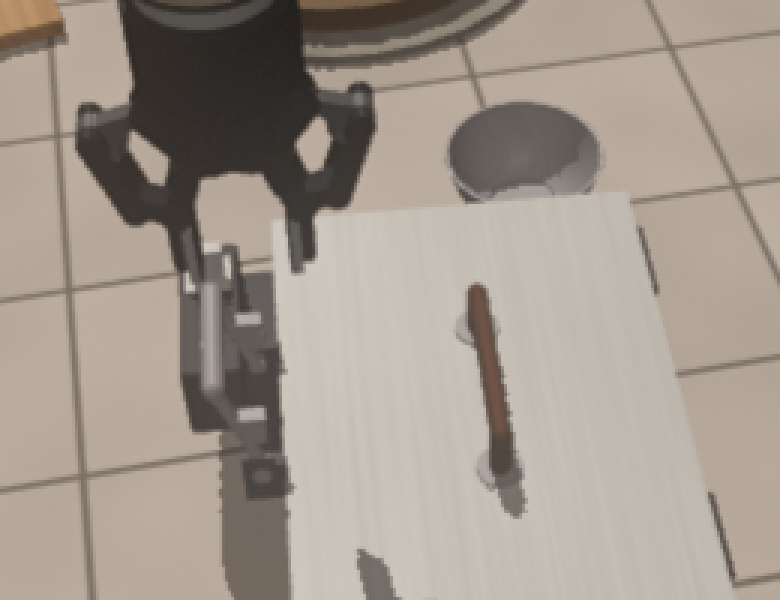

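The bail stays standing past upright, with its bar from (208,275) to (210,385) in the crop, and the lid is still down. I move over the handle.

Request:
{"fn": "jog_arm", "kwargs": {"plan": [{"delta_pos": [0, 1, 40], "angular": [0, 0, 0], "jaw": 0}, {"delta_pos": [10, 1, 80], "angular": [0, 0, 0], "jaw": 0}, {"delta_pos": [25, 1, 115], "angular": [0, 0, 0], "jaw": 0}, {"delta_pos": [30, 1, 122], "angular": [0, 0, 0], "jaw": 0}, {"delta_pos": [30, 1, 122], "angular": [0, 0, 0], "jaw": 0}]}}

```text
clock: 9.95
tcp_pos: [0.6141, -0.0265, 0.1872]
orientation: [0.035, 0.708, -0.035, 0.705]
wrist_force: [-0.4, -0.1, -0.5]
width: 0.0427
```

Request:
{"fn": "jog_arm", "kwargs": {"plan": [{"delta_pos": [0, 0, 0], "angular": [0, 0, 0], "jaw": 0}]}}

```text
clock: 10.05
tcp_pos: [0.6133, -0.0262, 0.1885]
orientation: [0.035, 0.707, -0.035, 0.705]
wrist_force: [-1.2, 0.4, 0.3]
width: 0.0427
```

```bash
python3 -c "
from h import *
go([.005,.002,.117])
i=cams.camera_info('wrist');cv2.imwrite('pics/w7.png',cams.capture('wrist')[:,:,::-1])
for q in ([.005,.044,.13],[.005,-.044,.13],): print(q,np.round(proj(i,c2w(q))))
"
```

```text
t 10.05 tcp case mm [  6.    1.9 188.5] F case [-1.2  0.3  0.3] w 42.7 toolz yaw -0.098 xdown -1.0
delta [71.6  0.1 -0.8] ang [ 0.    -0.002  0.   ]
[0.005, 0.044, 0.13] [312. 187.]
[0.005, -0.044, 0.13] [312. 343.]
```

View pics/w7.png

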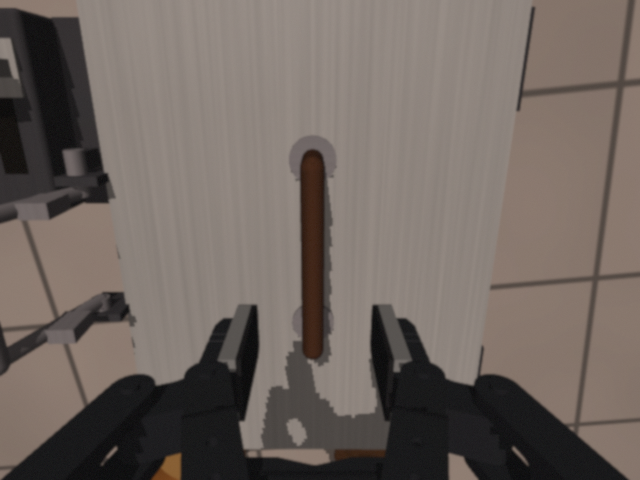

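The handle runs at column 313 from (312,155) to (313,355), which matches the predicted column 312. I lower and pinch.

Request:
{"fn": "jog_arm", "kwargs": {"plan": [{"delta_pos": [40, 3, -1], "angular": [0, 0, 0], "jaw": 0}, {"delta_pos": [65, 3, -1], "angular": [0, 0, 0], "jaw": 0}, {"delta_pos": [74, 3, -1], "angular": [0, 0, 0], "jaw": 0}, {"delta_pos": [74, 3, -1], "angular": [0, 0, 0], "jaw": -0.3}, {"delta_pos": [74, 3, -1], "angular": [0, 0, 0], "jaw": -1}], "force": 60}}

```text
clock: 10.6
tcp_pos: [0.6147, -0.0232, 0.1165]
orientation: [0.035, 0.705, -0.035, 0.707]
wrist_force: [0.7, 0.4, 0.1]
width: 0.0164
```

Request:
{"fn": "jog_arm", "kwargs": {"plan": [{"delta_pos": [0, 0, 0], "angular": [0, 0, 0], "jaw": -1}, {"delta_pos": [0, 0, 0], "angular": [0, 0, 0], "jaw": -1}, {"delta_pos": [0, 0, 0], "angular": [0, 0, 0], "jaw": -1}]}}

```text
clock: 10.9
tcp_pos: [0.6125, -0.0229, 0.1166]
orientation: [0.035, 0.707, -0.035, 0.705]
wrist_force: [-5.1, 0.9, 3.3]
width: 0.0098
```

```bash
python3 -c "
from h import *
import math
s,_=st();b=w2c(s['tcp_pos'])*1000
for p in np.arange(0,1.15,.1):
    a=.364+p;print(round(p,2),np.round([110-112.4*math.cos(a)-5,90+112.4*math.sin(a)-130],1))"
```

```text
t 10.9 tcp case mm [  4.8   5.1 116.6] F case [-5.2  0.3  3.3] w 9.8 toolz yaw -0.098 xdown -1.0
0.0 [-0.  0.]
0.1 [ 4.5 10.3]
0.2 [10.  20.1]
0.3 [16.5 29.3]
0.4 [23.8 37.8]
0.5 [32.  45.5]
0.6 [40.9 52.3]
0.7 [50.4 58.3]
0.8 [60.5 63.2]
0.9 [71.1 67.2]
1.0 [81.9 70. ]
1.1 [93.  71.8]
```

Request:
{"fn": "jog_arm", "kwargs": {"plan": [{"delta_pos": [-6, 0, 2], "angular": [0, 0, 0], "jaw": -1}, {"delta_pos": [-12, 0, 4.5], "angular": [0, 0, 0], "jaw": -1}, {"delta_pos": [-18, 0, 7], "angular": [0, 0, 0], "jaw": -1}, {"delta_pos": [-23, 0, 10], "angular": [0, 0, 0], "jaw": -1}, {"delta_pos": [-23, 0, 10], "angular": [0, 0, 0], "jaw": -1}]}}

```text
clock: 11.4
tcp_pos: [0.6229, -0.024, 0.1386]
orientation: [0.035, 0.707, -0.035, 0.705]
wrist_force: [-7.0, 0.8, -1.2]
width: 0.0097
```

```bash
python3 -c "
from h import *
st()"
```

```text
t 11.4 tcp case mm [ 15.3   5.1 138.6] F case [-7.   0.1 -1.2] w 9.7 toolz yaw -0.098 xdown -1.0
```

Request:
{"fn": "jog_arm", "kwargs": {"plan": [{"delta_pos": [-8, 0, 6], "angular": [0, 0, 0], "jaw": -1}, {"delta_pos": [-16.5, 0, 13], "angular": [0, 0, 0], "jaw": -1}, {"delta_pos": [-24, 0, 21.5], "angular": [0, 0, 0], "jaw": -1}, {"delta_pos": [-31, 0, 30.5], "angular": [0, 0, 0], "jaw": -1}, {"delta_pos": [-31, 0, 30.5], "angular": [0, 0, 0], "jaw": -1}]}}

```text
clock: 11.9
tcp_pos: [0.6529, -0.0269, 0.1719]
orientation: [0.035, 0.708, -0.035, 0.704]
wrist_force: [-11.0, 0.9, 7.5]
width: 0.0095
```

```bash
python3 -c "
from h import *
st()
cv2.imwrite('pics/s8.png',cams.capture('side')[100:380,150:450,::-1].repeat(2,0).repeat(2,1))"
```

```text
t 11.9 tcp case mm [ 45.4   5.1 171.9] F case [-11.   -0.2   7.5] w 9.5 toolz yaw -0.098 xdown -1.0
```

View pics/s8.png

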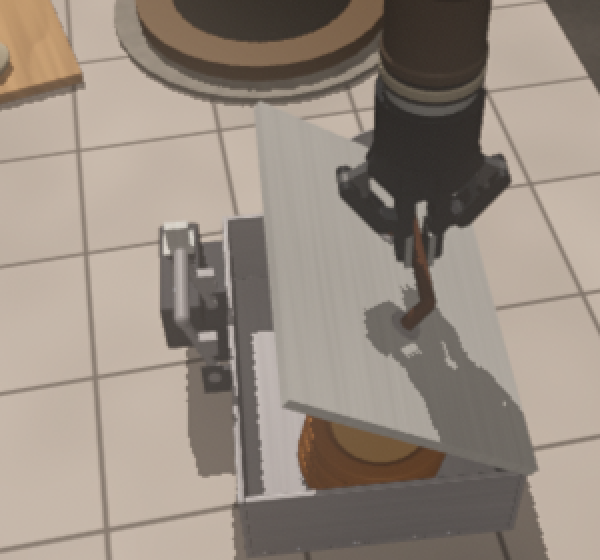

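The side view shows the lid lifted to about 0.6 rad with the bail standing. I continue to about 1 rad.

Request:
{"fn": "jog_arm", "kwargs": {"plan": [{"delta_pos": [-8, 0, 10], "angular": [0, 0, 0], "jaw": -1}, {"delta_pos": [-13, 0, 20.5], "angular": [0, 0, 0], "jaw": -1}, {"delta_pos": [-16.5, 0, 31], "angular": [0, 0, 0], "jaw": -1}, {"delta_pos": [-19, 0, 42], "angular": [0, 0, 0], "jaw": -1}, {"delta_pos": [-19, 0, 42], "angular": [0, 0, 0], "jaw": -1}]}}

```text
clock: 12.45
tcp_pos: [0.6977, -0.0312, 0.1928]
orientation: [0.035, 0.705, -0.035, 0.707]
wrist_force: [-6.2, 0.5, 7.2]
width: 0.0095
```

```bash
python3 -c "
from h import *
st()
cv2.imwrite('pics/s9.png',cams.capture('side')[60:340,180:480,::-1].repeat(2,0).repeat(2,1))"
```

```text
t 12.45 tcp case mm [ 90.4   5.2 192.8] F case [-6.2 -0.1  7.2] w 9.5 toolz yaw -0.098 xdown -1.0
```

View pics/s9.png

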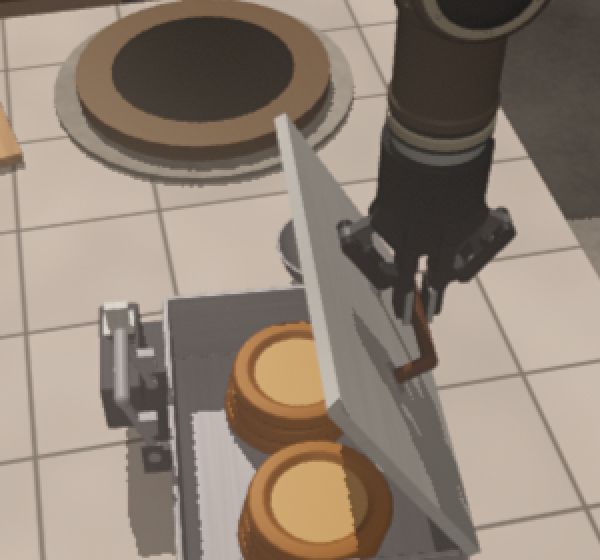

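The lid stands at about 1.04 rad. I relax the load, open slightly and withdraw straight up.

Request:
{"fn": "jog_arm", "kwargs": {"plan": [{"delta_pos": [-4, 0, -3], "angular": [0, 0, 0], "jaw": -1}, {"delta_pos": [-4, 0, -3], "angular": [0, 0, 0], "jaw": -0.6}, {"delta_pos": [-4, 0, -3], "angular": [0, 0, 0], "jaw": -0.6}]}}

```text
clock: 12.8
tcp_pos: [0.6953, -0.0311, 0.1943]
orientation: [0.035, 0.704, -0.035, 0.708]
wrist_force: [-0.3, -1.0, 1.5]
width: 0.0172
```

```bash
python3 -c "
from h import *
st()"
```

```text
t 12.8 tcp case mm [ 88.    5.1 194.3] F case [-0.2 -1.   1.5] w 17.2 toolz yaw -0.098 xdown -1.0
```

Released with no contact force. Next I withdraw upward.

Request:
{"fn": "jog_arm", "kwargs": {"plan": [{"delta_pos": [-6, 0, 0], "angular": [0, 0, 0], "jaw": -0.6}, {"delta_pos": [-16, 0, 0], "angular": [0, 0, 0], "jaw": -0.6}, {"delta_pos": [-40, 0, 0], "angular": [0, 0, 0], "jaw": -0.6}, {"delta_pos": [-75, 0, 0], "angular": [0, 0, 0], "jaw": -0.6}, {"delta_pos": [-80, 0, 0], "angular": [0, 0, 0], "jaw": -0.6}]}}

```text
clock: 13.3
tcp_pos: [0.6967, -0.0312, 0.2796]
orientation: [0.034, 0.702, -0.035, 0.711]
wrist_force: [1.2, 0.0, 1.3]
width: 0.0172
```

Request:
{"fn": "jog_arm", "kwargs": {"plan": [{"delta_pos": [0, 0, 0], "angular": [0, 0, 0], "jaw": -0.6}, {"delta_pos": [0, 0, 0], "angular": [0, 0, 0], "jaw": -0.6}, {"delta_pos": [0, 0, 0], "angular": [0, 0, 0], "jaw": -0.6}]}}

```text
clock: 13.6
tcp_pos: [0.692, -0.0307, 0.2699]
orientation: [0.035, 0.707, -0.035, 0.705]
wrist_force: [-0.1, -0.2, 1.1]
width: 0.0168
```

```bash
python3 -c "
from h import *
st()
cv2.imwrite('pics/s10.png',cams.capture('side')[:,:,::-1])
cv2.imwrite('pics/t10.png',cams.capture('top')[:,:,::-1])"
```

```text
t 13.6 tcp case mm [ 84.7   5.1 269.9] F case [-0.1 -0.2  1.1] w 16.8 toolz yaw -0.098 xdown -1.0
```

View pics/s10.png

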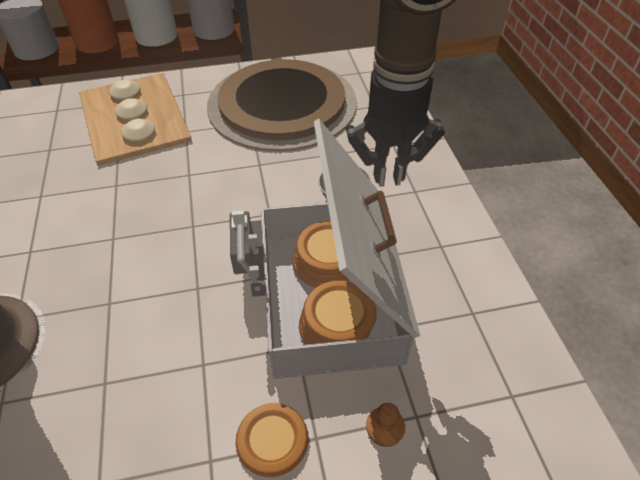

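View pics/t10.png

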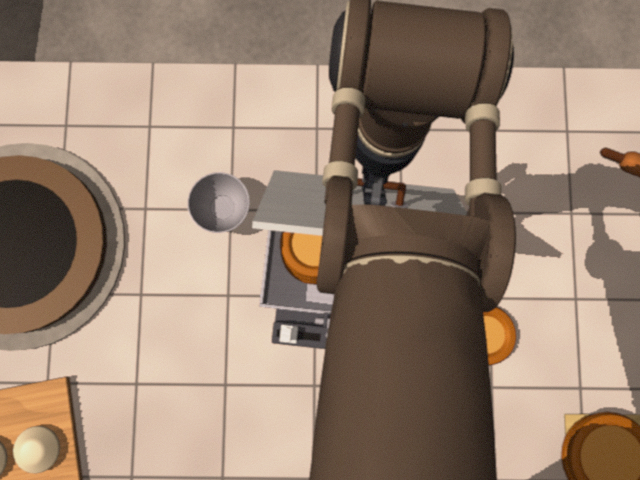

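```bash
python3 -c "
from h import *
for p in (.8,.9,1.0,1.1):
    print(p,[np.round(proj('side',c2w([.11-.221*np.cos(p)+.01*np.sin(p)*k,y,.09+.221*np.sin(p)+.01*np.cos(p)*k]))) for y,k in((.152,1),(-.152,0))])
for p in (1.3,1.4,1.5,1.6):
    a=.327+p;print(p,[np.round(proj('side',c2w([-.122+.0655*np.cos(a),y,.105+.0655*np.sin(a)]))) for y in (.033,-.033)])
s=sense();print(s['wrist_force'],s['joint_velocities'].round(3))
im=cv2.imread('pics/s10.png');cv2.imwrite('pics/s10z.png',im[100:300,220:420].repeat(3,0).repeat(3,1))
"
```

```text
0.8 [array([297., 133.]), array([312., 287.])]
0.9 [array([308., 125.]), array([325., 279.])]
1.0 [array([319., 118.]), array([339., 271.])]
1.1 [array([331., 112.]), array([355., 264.])]
1.3 [array([250., 226.]), array([251., 258.])]
1.4 [array([246., 227.]), array([247., 259.])]
1.5 [array([242., 228.]), array([243., 260.])]
1.6 [array([238., 229.]), array([239., 261.])]
[-0.03644289 -0.53063116  0.03478809] [-0.001 -0.001 -0.005 -0.001  0.002  0.   ]
```

View pics/s10z.png

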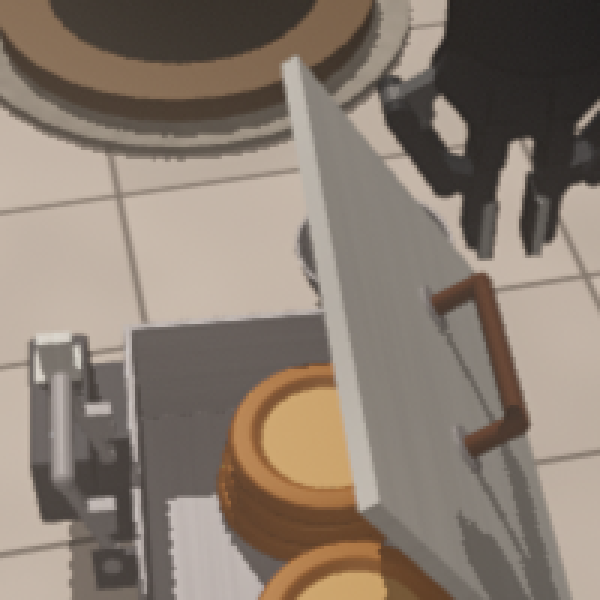

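The lid's front-left corner is at (318,119), which gives about 1.0 rad. The bail bar is at (240,226–258), about 1.55 rad. The gripper is clear and the wrist force is near zero, so I hand in.

```bash
python3 -c "
from h import *
print(ticket.hand_in()); print(sense()['clock'])"
```

```text
the job is handed in; nothing more can be done
None
the job is handed in; nothing more can be done
```

The bread box is open and the job is handed in at about 13.7 s of the 61 s allowed. The hand-in reports no verdict.

- **Safety tab:** I pushed the fin's -y face in 1 mm steps against a steady drag of about 3 N. The stop came after roughly 24 mm, when the force rose to 6.6 N. A further 0.5 mm push read 7.3 N, so about 4 N went onto the stop, and then I backed off.
- **Bail:** It passed the 0.1 rad point with about 6 N and no jam. I swung it past upright, and the last side view puts it at about 1.55 rad.
- **Lid:** I raised it by the handle and let go. The last side view puts it at about 1.0 rad (57 degrees).
- **Last checks:** Wrist force was near zero with the gripper clear of everything. In the side and top pictures the bread, bowl and stamp look where they were at the start; I judged that by eye and did not measure it.
- **Disagreements:** The wrist camera put the tab about 3 mm, the bail bar about 2 mm and the lid handle up to 6 mm further along +y than the fixed-camera estimate. The bail bar also slid about 6 mm towards the fingertips during the swing, because the arm gave a little under load. Neither affected the result.

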